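Seat the gap block and feel the gap with the gauge blade

ROBOT

A 6-joint arm with a two-finger parallel gripper is mounted at the origin on the work surface. World frame = base frame: x ahead of the robot, y to its left, z up, the work surface at z = 0. Lengths are in m, angles in degrees, forces in N, time in s.
With the tool pointing down it reaches from about 0.3 to 0.75 m from the base axis. Payload 8.5 kg.
Tool frame: the origin (TCP) lies at the very end of the fingers, on their centre line; the grasp point (between the pads) lies 19 mm behind it (env.grasp_offset is the distance from the TCP to the grasp point, in m); y points along the fingers, z is the direction in which the jaws open and shut, and the axes are right-handed (so a half turn about y gives the same grasp; the last joint's range is limited). The gripper opens to 85 mm and grips with 20 to 120 N. Pads are 22 mm wide; open, the fingers measure 114 mm over their backs; the gripper's body (76 mm by 85 mm) begins 54 mm behind the grasp point. The pads swing forward as they close: fully open they stand 13 mm farther back than shut.
Start: joints at [-83.726, 21.807, 74.336, -0, 83.858, -12.336], TCP at [0.176, -0.521, 0.231] pointing down, gripper open.
Joint ranges: [-178.18, 178.18], [-50.72, 133.34], [12.68, 142.11], [-81.47, 261.47], [9.98, 163.14], [-165.26, 165.26]. Speed limits (degrees/s): [136.94, 136.94, 180, 180, 180, 180].

INTERFACE

Orientations are given as a 3x3 rotation matrix whose columns are the frame's x, y, z axes.
In Python, from rig import env gives the robot as it stands. The module is installed in compiled form; this text tells all that it offers.
- The arm moves only by the shell command python3 -m pendant 'ROWS' [FORCE]. ROWS is JSON, a list of rows, each a list of 3 entries, a list of its own where there are three numbers: the shift along the world's x, y, z as a fraction of full scale, then the turn about the world's z as a fraction of full scale, then the opening, from 0 (shut) to 1 (fully open). A call has 1 to 12 rows; each row shifts and turns the commanded pose from where the row before left it; what a row does not reach is not made up. Full scale, the value 1, is 30 mm for a shift and 5 degrees for a turn. A row lasts 1/12 s, in which the tool goes at most 41.7 mm and 7.16 degrees, less where a joint would pass 70% of its speed; a pose out of reach is approached as far as the arm can. A call with a number of a shift or a turn outside -1 to 1 is refused whole. A call with a gripper value outside its range is refused whole. The fingers move at their own pace and stop on an object; FORCE is the grip in N (left out, the last holds). Time passes only in rows, so rows that do not move let the fingers close. It gives the time, the measured TCP pose, the force and the opening at its end, in the units of the state.
- env.observe(): the state, without advancing time (a new reading comes with each control period).
- env.get_image(name): name is "scene" or "top" or "wrist"; returns (picture, depth): 384x512x3 uint8, red, green, blue; 384x512 float32, m along the optical axis (not along the pixel's ray), 0 where there is no reading.
- env.camera_model(name): a dict with "camera_matrix" (3x3 intrinsics, pixels), "R" (3x3) and "t" (3): a world point X has camera coordinates R X + t; the wrist camera has in their place "tool_from_camera" (4x4, takes a point from camera to tool coordinates, whose origin is the TCP and whose axes are the tool frame's). Camera axes: x right, y down, z forward; pixel columns grow to the right and rows downward; lengths in m; the calibration is good to about 2 mm. A picture is of the moment at which its call begins: read the wrist's pose just before it. camera_model takes no time and is no camera call.
- env.close_job(): hands the job in, once; it reports no verdict.
The state is a dict: "time_s": time; "q": joint angles; "qvel": joint speeds; "joint_efforts": joint torques, N m; "position": TCP position; "tool_rot": TCP orientation; "ft_force": force on the tool from outside, world axes, zero at the start; "wrist_torque": the same for the moment, N m; "grip_width": finger opening in m.
Only numpy, scipy, OpenCV 4.12 (cv2) and the standard library are available. Lean on these libraries where they do the work, as an engineer would, in place of code of your own. Each camera call takes 0.05 s, during which the arm holds its last target.

TASK

On the inspection bench, plug the steel gap block (red band) fully home into the rectangular socket of the aluminium fixture and let go of it. Then take the yellow-handled gauge blade from the rack and slide it straight down, held upright, into the gap between the block and the orange sprung plate until it drags snugly - the plate should give back by about a millimetre or two - without running it down onto the fixture base. Finish still holding the yellow gauge there, and leave the blue gauge and the other things on the bench alone.

Things in the scene. Friction and masses are not known exactly. Their poses are not given: they have to be found in the camera images.
- block_center (a point): Centre of the body of the loose steel gap block (0.2 to 0.4 kg): body 30 (x) x 40 (y) x 70 mm tall, z up, red band near its top; the same turned half round. Under it a centred shank 20 (x) x 26 (y) x 24 mm long, its foot tapered. It starts upright in a black stand, this centre 61 mm above the bench. Grasp from above across its 40 mm width.
- socket (a point): Centre of the mouth of the rectangular through-hole, 21.5 (x) x 27.5 (y) mm, in the top of the fixture base, 28 mm above the bench; axes as the fixture's. With the block fully home its shoulder sits on the base, block_center is 35 mm above this point, block x along fixture x (either way round), and its top is 70 mm above the base.
- gap_mouth (a point): Point in the gap's mouth, 70 mm above the base, 21 mm along fixture x from the socket's middle, 6 mm from the seated block's upright flat face; axes as the fixture's. Gap: 16 to 17 mm wide here, 6.5 to 7.5 mm wide 18 mm lower, then narrowing evenly to 0.5 to 1.5 mm just above the base. The setting differs between starts: a 5 mm blade first touches both sides 30 to 52 mm below here.
- spring_plate (a joint): How far the sprung plate is pushed back along fixture x, m: 0 at rest, stop at 0.008. Springs press it toward the block with 2.5 N, plus 2.5 N per mm. Once the blade touches both sides it goes back about 0.12 mm per mm of depth; the upward drag on the blade is some 1 to 2 N at first, 3 to 8 N with the plate 1 to 2 mm back.
- plate_top (a point): Middle of the top edge, on the gap side, of the orange sprung plate, which leans away from the block; 44 mm wide along y, 98 mm above the bench.
- gauge_grip (a point): Centre of the yellow handle of the gauge to use (about 0.09 kg): 16 (x) x 26 (y) x 44 mm tall, z up; the same turned half round. It hangs upright in one of two slots of the grey rack, this centre 112 mm above the bench. Grasp from above across its 16 mm thickness, lift 85 mm or more to clear the rack; its x goes along the fixture's x.
- gauge_tip (a point): Lower end of the yellow gauge's steel blade, 100 mm below gauge_grip. The blade hangs from the middle of the handle's underside: 5 mm thick (x), 22 mm wide (y), 78 mm long, the last 4 mm thinner. It flexes a little in x (0.25 N per mm at the tip).
- blue_gauge_grip (a point): Centre of the blue handle of the other gauge (same size, thinner blade), in the other slot of the rack, 76 mm away: leave it there.
- fixture: The fixed fixture: aluminium base 140 (x) x 84 (y) x 28 mm. Origin on the bench under its middle; x runs from the socket (30 mm from the middle) towards the orange sprung plate and the blue spring housing, z up.
- rack: Fixed grey gauge rack 60 (x) x 160 (y) x 90 mm tall, origin on the bench under its middle; the two slots, 8 x 26 mm, are 38 mm either side along y.
- gap_block: The gap block, origin under the end of its shank, 59 mm below block_center. Its parking stand is fixed, 66 x 70 x 26 mm, with a pocket 5 mm wider than the shank.
- gauge: The yellow gauge, origin at the middle of the handle's underside; carries its blade.
- ring: Steel ring, 68 mm across, 22 mm high, on the perforated plate at the far side: leave alone.
- ball_stand: White reference ball on a dark stand, 80 mm high, on the perforated plate: leave alone.
- gauge_block: Steel bar 35 x 60 x 30 mm on the perforated plate: leave alone.
- cleaner: White bottle 160 mm high, far right: leave alone.
- driver: Screwdriver lying at the right: leave alone.
- mug: Blue mug at the left, 90 mm high: leave alone.
Things that resemble listed ones, but are neither listed nor needed, are in the scene too. Leave any pink look-alike of the gap_block alone.

How it is judged:
By the outcome, as a careful person would: the job done as asked, in the order asked, and still so for the second after the job is handed in, while the arm keeps its last pose, push and grip.
It also fails if it takes over 72 s, if anything falls off the work surface, if the arm or the gripper's body presses on something with over 40 N, if the wrist force passes 120 N, or if a joint passes its speed limit or range.

## Working session

There is one attempt and no reset: what is moved stays moved. The work goes in short steps, Python scripts to look and compute and a shell command to move; the robot and the scene stay as the last step left them, time stands still between calls to the robot, and variables do not carry over. Pictures are saved under pics/ and viewed, and the job is handed in when it is done.

```bash
mkdir -p pics; python3 - <<'E'
from rig import env
import cv2,numpy as np
o=env.observe()
for k in o: print(k,np.round(o[k],3).tolist())
for n in("scene","top","wrist"):
    im,d=env.get_image(n)
    cv2.imwrite(f"pics/a_{n}.png",im[:,:,::-1]); np.savez(f"a_{n}.npz",im=im,d=d)
    print(n,{k:np.round(v,4).tolist() for k,v in env.camera_model(n).items()})
E
```

```text
time_s 0.0
q [-83.724, 21.842, 74.388, -0.002, 83.857, -12.335]
qvel [0.092, -0.008, 0.011, -0.0, 0.016, -0.092]
joint_efforts [-0.001, -44.846, -23.128, -0.0, 0.005, -0.0]
position [0.175, -0.521, 0.231]
tool_rot [[-0.948, -0.0, 0.319], [-0.319, 0.002, -0.948], [-0.0, -1.0, -0.001]]
ft_force [0.485, -0.195, 0.095]
wrist_torque [0.011, -0.024, -0.003]
grip_width 0.085
scene {'camera_matrix': [[437.1132, 0.0, 254.3073], [0.0, 437.1132, 188.9833], [0.0, 0.0, 1.0]], 'R': [[0.5771, 0.8164, 0.0221], [0.4533, -0.2977, -0.8402], [-0.6793, 0.4949, -0.5418]], 't': [-0.334, -0.1945, 1.6675]}
top {'camera_matrix': [[399.5416, 0.0, 261.0203], [0.0, 399.5416, 193.4042], [0.0, 0.0, 1.0]], 'R': [[0.0201, -0.9997, 0.014], [-0.9881, -0.022, -0.1522], [0.1525, -0.0108, -0.9882]], 't': [-0.0083, 0.6126, 1.0609]}
wrist {'camera_matrix': [[298.768, 0.0, 258.9066], [0.0, 298.768, 190.4692], [0.0, 0.0, 1.0]], 'tool_from_camera': [[-0.0002, 0.9605, 0.2782, -0.0704], [-0.0005, -0.2782, 0.9605, -0.1424], [1.0, 0.0001, 0.0005, 0.0005], [0.0, 0.0, 0.0, 1.0]]}
```

View pics/a_scene.png

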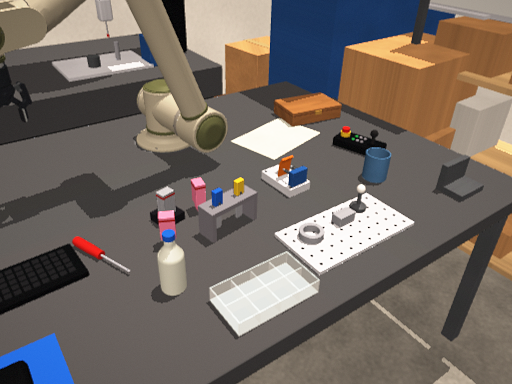

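View pics/a_top.png

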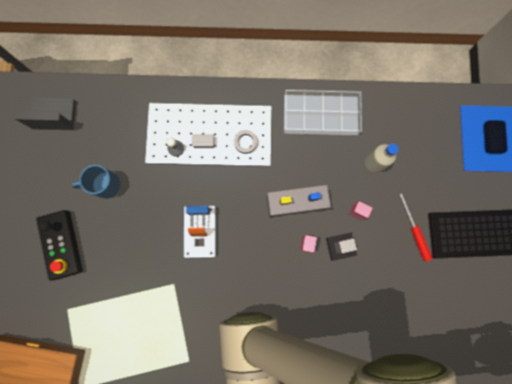

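View pics/a_wrist.png

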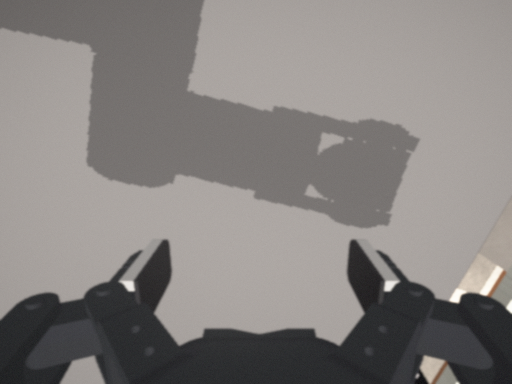

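The top view shows three candidates. The grey block in the black stand is at (346,246), and two pink look-alikes are at (310,243) and (362,210). In the rack the yellow handle is at (286,200) and the blue one at (315,197). The fixture is at (200,230), with its plate and housing towards +x. I choose the grey block in the stand and will check it in a crop.

```bash
python3 - <<'E'
import cv2,numpy as np
a=cv2.imread("pics/a_top.png");s=cv2.imread("pics/a_scene.png")
f=lambda im,x,y,w,h,k:cv2.resize(im[y:y+h,x:x+w],None,fx=k,fy=k,interpolation=cv2.INTER_CUBIC)
A=f(a,260,175,120,90,4);B=f(a,170,195,60,70,5);C=f(s,140,150,180,100,4)
cv2.imwrite("pics/c1.png",A);cv2.imwrite("pics/c2.png",B);cv2.imwrite("pics/c3.png",C)
E
```

```text
(no output)
```

View pics/c1.png

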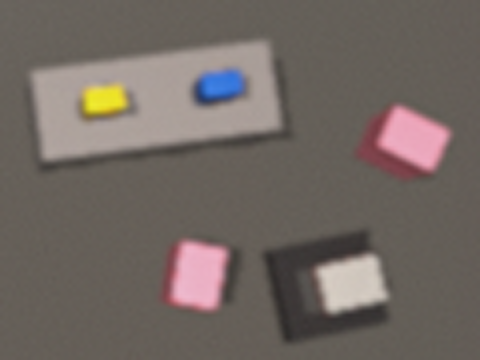

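View pics/c2.png

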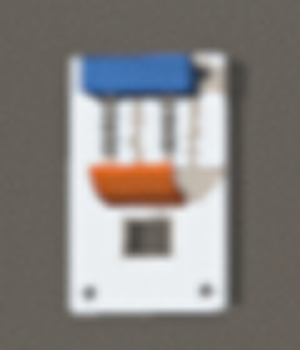

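View pics/c3.png

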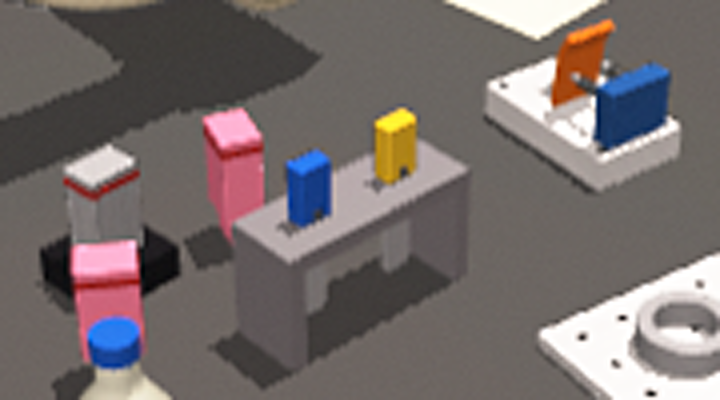

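The crops confirm it: the steel block with the red band stands in the black stand, at top pixel about (347,246). The pink ones have no stand. Next I measure from the top view.

```bash
cat > h.py <<'E'
import cv2,numpy as np
def ray(uv,cm,obs=None):
    K=cm["camera_matrix"];d=np.linalg.inv(K)@np.array([uv[0],uv[1],1.])
    if "R" in cm: return -cm["R"].T@cm["t"],cm["R"].T@d
    T=cm["tool_from_camera"];R=np.array(obs["tool_rot"]);p=np.array(obs["position"])
    return p+R@T[:3,3],R@T[:3,:3]@d
def onz(uv,z,cm,obs=None):
    c,d=ray(uv,cm,obs);return c+d*(z-c[2])/d[2]
def rect(mask,z,cm,obs=None,off=(0,0)):
    cs,_=cv2.findContours(mask.astype(np.uint8),cv2.RETR_EXTERNAL,cv2.CHAIN_APPROX_NONE)
    c=max(cs,key=cv2.contourArea)
    P=np.array([onz(q[0]+np.array(off),z,cm,obs)[:2] for q in c]).astype(np.float32)*1000
    r=cv2.minAreaRect(P);return r,cv2.contourArea(c),c.reshape(-1,2).mean(0)
E
python3 - <<'E'
from rig import env
from h import *
z=np.load("a_top.npz");im=z["im"];cm=env.camera_model("top")
hsv=cv2.cvtColor(im,cv2.COLOR_RGB2HSV);H,S,V=cv2.split(hsv)
def box(m,x0,y0,x1,y1):
    o=np.zeros_like(m);o[y0:y1,x0:x1]=m[y0:y1,x0:x1];return o
def pr(n,m,zz): r=rect(m,zz,cm);print(n,np.round(r[0][0],1),np.round(r[0][1],1),round(r[0][2],1),r[1],r[2].round(1))
pr("yellow",box((H>22)&(H<35)&(S>150)&(V>120),275,190,300,212),.134)
pr("blue",box((H>100)&(H<130)&(S>120),300,185,330,210),.134)
pr("block",box((V>140)&(S<60),335,230,362,262),.096)
pr("stand",box((V<55),320,225,362,265),.026)
pr("base",box((V>150)&(S<60),175,195,225,265),.028)
m=box((V<150),190,236,208,250);pr("socket",m,.028)
pr("orange",box((H>5)&(H<20)&(S>150),180,220,220,245),.098)
pr("rack",box((V>105)&(V<170)&(S<60),260,180,335,220),.090)
E
```

```text
yellow [583.6 -57.1] [15.4 23.1] 1.3 49.0 [285.2 199.9]
blue [ 595.5 -131.1] [15.5 28.3] 1.3 52.5 [314.7 196. ]
block [ 473.3 -222.3] [30.3 40.9] 13.4 159.0 [347.5 245.4]
stand [ 464.3 -188.9] [56.3  4. ] 13.1 11.5 [329.6 248.8]
base [505.5 174.7] [142.3  83.8] 2.2 1291.5 [199.1 230.9]
socket [475.9 173. ] [16.5 22.4] 1.2 48.0 [199. 242.]
orange [502.1 169.6] [15.6 41.8] 1.2 78.5 [197.1 231.2]
rack [592.6 -94.8] [ 65.4 167.6] 8.8 1414.0 [298.5 199.1]
```

```bash
python3 -m pendant '[[[0.9,0.9,0.1],-0.1,1],[[0.9,0.9,0.1],-0.1,1],[[0.9,0.9,0.1],-0.1,1],[[0.9,0.9,0.1],-0.1,1],[[0.9,0.9,0.1],-0.1,1],[[0.9,0.9,0.1],-0.1,1],[[0.9,0.9,0],-0.1,1],[[0.9,0.9,0],-0.1,1],[[0.9,0.9,0],-0.1,1],[[0.9,0.9,0],-0.1,1],[[0.9,0.9,0],-0.05,1],[[0,0,0],0,1]]' 30
cat > look.py <<'E'
import sys
from rig import env
from h import *
def look(n,name="wrist"):
    o=env.observe();im,d=env.get_image(name)
    cv2.imwrite(f"pics/{n}.png",im[:,:,::-1]);np.savez(f"{n}.npz",im=im,d=d,position=o["position"],tool_rot=o["tool_rot"])
    R=np.array(o["tool_rot"]);print("pos",np.round(o["position"],4),"jaw",np.degrees(np.arctan2(R[1,2],R[0,2])).round(2),"t",round(o["time_s"],2),"q",np.round(o["q"],1),"F",np.round(o["ft_force"],2),"w",o["grip_width"])
if __name__=="__main__": look(*sys.argv[1:])
E
python3 look.py b_wrist
```

```text
time_s: 1.15
position: [0.4756, -0.2198, 0.2491]
tool_rot: [[-0.972, 0.001, 0.236], [-0.236, 0.002, -0.972], [-0.001, -1.0, -0.001]]
ft_force: [-0.4, -0.2, -0.4]
grip_width: 0.0852
pos [ 0.4756 -0.2198  0.2491] jaw -76.33 t 1.15 q [-37.8  18.5  76.5   0.1  85.   38.5] F [-0.38 -0.19 -0.38] w 0.085166639883701
```

View pics/b_wrist.png

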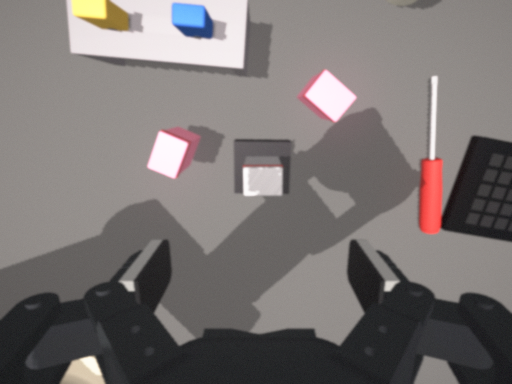

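The wrist view shows the block's bright top at about (263,180), aligned with the jaws, inside its stand (263,167).

```bash
python3 - <<'E'
from rig import env
from h import *
z=np.load("b_wrist.npz");im=z["im"];cm=env.camera_model("wrist")
H,S,V=cv2.split(cv2.cvtColor(im,cv2.COLOR_RGB2HSV))
print(V[150:200:5,263],S[150:200:5,263],V[180,225:300:5])
m=np.zeros_like(V);m[160:200,235:295]=((V>150)&(S<40))[160:200,235:295]
r=rect(m,.096,cm,z);print(r); print(z["d"][180,263])
m=np.zeros_like(V);m[130:200,225:300]=(V<75)[130:200,225:300]
print(rect(m,.026,cm,z))
E
```

```text
[ 98 106 128 146 211 210 211 208 207 162] [16 12  8 84 10  9 10 10  9  9] [152 153 104  94 253 208 211 208 212 209 211 208  64  98 105]
(((468.53765869140625, -221.25607299804688), (33.8082275390625, 48.225250244140625), 13.6956148147583), 1163.0, array([259.11688312, 184.00649351]))
0.3045175
(((470.0182800292969, -256.9450378417969), (45.739192962646484, 10.875709533691406), 21.438949584960938), 157.0, array([285.675, 173.625]))
```

```bash
python3 - <<'E'
from rig import env
from h import *
z=np.load("b_wrist.npz");im=z["im"];cm=env.camera_model("wrist")
H,S,V=cv2.split(cv2.cvtColor(im,cv2.COLOR_RGB2HSV))
for th in(185,195):
  m=np.zeros_like(V);m[160:200,238:290]=((V>th)&(S<40))[160:200,238:290]
  m=cv2.morphologyEx(m,cv2.MORPH_OPEN,np.ones((5,5)));r=rect(m,.096,cm,z);print(r)
E
```

```text
(((471.5320129394531, -224.37535095214844), (29.466808319091797, 38.931556701660156), 13.6956148147583), 998.0, array([261.58730159, 181.00793651]))
(((471.4486083984375, -224.02755737304688), (29.466760635375977, 38.18578338623047), 13.699668884277344), 952.5, array([261.36 , 180.848]))
```

```bash
python3 -m pendant '[[[-0.11,-0.11,-0.6],0,1],[[0,0,-1],0,1],[[0,0,-1],0,1],[[0,0,-1],0,1],[[0,0,-1],0,1],[[0,0,-1],0,1],[[0,0,-0.7],0,1],[[0,0,-0.25],0,1],[[0,0,0],0,1]]'
python3 look.py c_wrist
```

```text
time_s: 1.95
position: [0.4682, -0.2277, 0.0515]
tool_rot: [[-0.973, -0.003, 0.23], [-0.23, 0.002, -0.973], [0.002, -1.0, -0.003]]
ft_force: [0.8, -0.7, 0.1]
grip_width: 0.0853
pos [ 0.4682 -0.2277  0.0515] jaw -76.69 t 1.95 q [-39.   30.9  93.3  -0.   56.1  37.7] F [ 0.84 -0.75  0.15] w 0.08529577739210256
```

View pics/c_wrist.png

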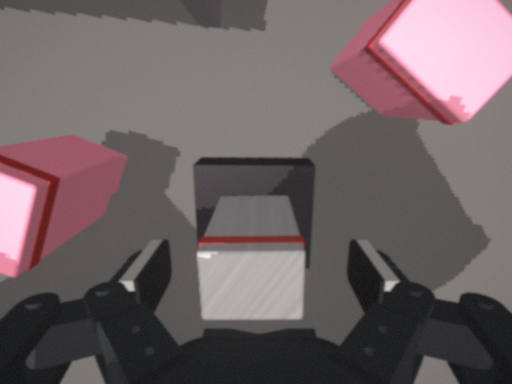

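```bash
python3 - <<'E'
from rig import env
from h import *
z=np.load("c_wrist.npz");im=z["im"];cm=env.camera_model("wrist")
for uv in[(199,249),(304,249),(302,318),(202,318),(198,238),(304,238)]: print(np.round(onz(uv,.096,cm,z)*1000,1))
E
```

```text
[ 483.  -202.7   96. ]
[ 491.8 -239.6   96. ]
[ 463.  -246.9   96. ]
[ 454. -209.   96.]
[ 487.2 -201.6   96. ]
[ 496.  -238.4   96. ]
```

```bash
python3 -m pendant '[[[0.15,0.1,0],0,1],[[0,0,0],0,1],[[0,0,0],0,0.3],[[0,0,0],0,0.3],[[0,0,0],0,0.3],[[0,0,0],0,0.3],[[0,0,0],0,0.3],[[0,0,0],0,0.3],[[0,0,0],0,0.3]]' 50
```

```text
time_s: 2.75
position: [0.4738, -0.2246, 0.0533]
tool_rot: [[-0.973, 0.0, 0.231], [-0.231, -0.0, -0.973], [-0.0, -1.0, 0.0]]
ft_force: [-1.3, 0.7, 6.5]
grip_width: 0.0396
```

```bash
python3 -m pendant '[[[0,0,0.5],0,0.3],[[0,0,1],0,0.3],[[0,0,1],0,0.3],[[0,0,1],0,0.3],[[0,0,1],0,0.3],[[0,0.5,0.5],0,0.3],[[-0.1,1,0],-0.2,0.3],[[-0.1,1,0],-0.2,0.3],[[-0.1,1,0],-0.2,0.3],[[-0.1,1,0],-0.2,0.3],[[-0.1,1,0],-0.2,0.3],[[-0.1,1,0],-0.2,0.3]]' 
python3 -m pendant '[[[-0.1,1,0],-0.2,0.3],[[-0.1,1,0],-0.2,0.3],[[-0.1,1,0],-0.2,0.3],[[-0.1,1,0],-0.2,0.3],[[-0.1,1,0],-0.2,0.3],[[-0.1,1,0],0,0.3],[[0,0.65,0],0,0.3],[[0,0,0],0,0.3],[[0,0,0],0,0.3]]'
python3 look.py d_wrist; python3 look.py d_top top
```

```text
time_s: 3.75
position: [0.4549, -0.0281, 0.2023]
tool_rot: [[-0.992, -0.001, 0.127], [-0.127, 0.0, -0.992], [0.001, -1.0, -0.001]]
ft_force: [0.9, -0.2, -1.8]
grip_width: 0.0395
time_s: 4.5
position: [0.4372, 0.1706, 0.2022]
tool_rot: [[-0.999, -0.001, 0.043], [-0.043, -0.0, -0.999], [0.001, -1.0, 0.0]]
ft_force: [-0.1, -0.5, -3.4]
grip_width: 0.0394
pos [0.4372 0.1706 0.2022] jaw -87.52 t 4.5 q [ 6.8 15.3 89.4 -0.  75.4 94.3] F [-0.08 -0.54 -3.45] w 0.039443837520663806
pos [0.4374 0.1699 0.2023] jaw -87.59 t 4.55 q [ 6.7 15.3 89.4 -0.  75.4 94.3] F [-0.55 -0.58 -3.27] w 0.03958190709015791
```

View pics/d_wrist.png

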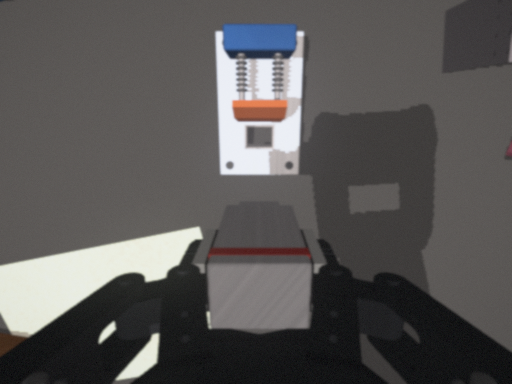

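View pics/d_top.png

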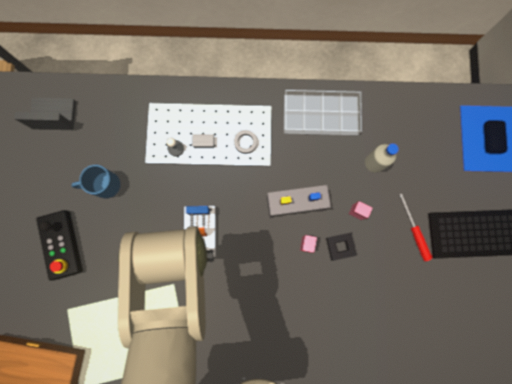

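The wrist view shows the block held, with its top at about (209–313, 258–327). The socket is at (259,136) and the fixture is square to the view.

```bash
python3 - <<'E'
from rig import env
from h import *
z=np.load("d_wrist.npz");im=z["im"];cm=env.camera_model("wrist")
a=cv2.cvtColor(im,cv2.COLOR_RGB2BGR)
cv2.imwrite("pics/d1.png",cv2.resize(a[90:180,205:315],None,fx=5,fy=5,interpolation=cv2.INTER_CUBIC))
cv2.imwrite("pics/d2.png",cv2.resize(a[195:335,190:330],None,fx=4,fy=4,interpolation=cv2.INTER_CUBIC))
H,S,V=cv2.split(cv2.cvtColor(im,cv2.COLOR_RGB2HSV))
m=np.zeros_like(V);m[123:152,242:278]=(V<165)[123:152,242:278]
print("sock",rect(m,.028,cm,z))
m=np.zeros_like(V);m[20:180,205:315]=((V>120)|(S>120))[20:180,205:315]
print("base",rect(m,.028,cm,z))
m=np.zeros_like(V);m[90:130,220:300]=((H<20)&(S>150))[90:130,220:300]
print("or",rect(m,.098,cm,z))
E
```

```text
sock (((475.1985778808594, 171.86631774902344), (20.729291915893555, 26.429752349853516), 2.4812772274017334), 480.5, array([258.66666667, 136.29885057]))
base (((506.91363525390625, 172.87063598632812), (147.12901306152344, 86.81070709228516), 2.475531816482544), 12584.5, array([258.83224401,  98.46405229]))
or (((507.2177429199219, 172.42381286621094), (5.335545539855957, 40.50279998779297), 2.4885127544403076), 300.5, array([259.27927928, 104.1981982 ]))
```

View pics/d1.png

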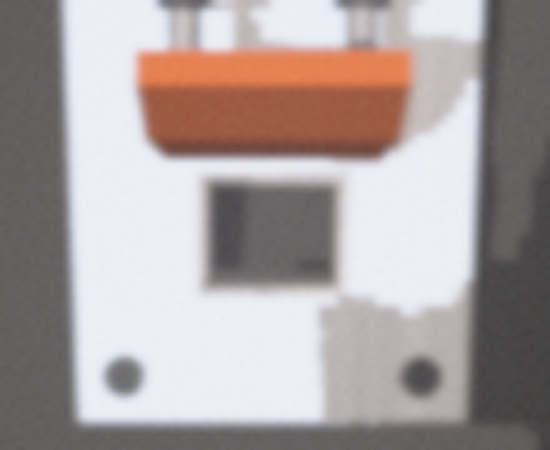

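View pics/d2.png

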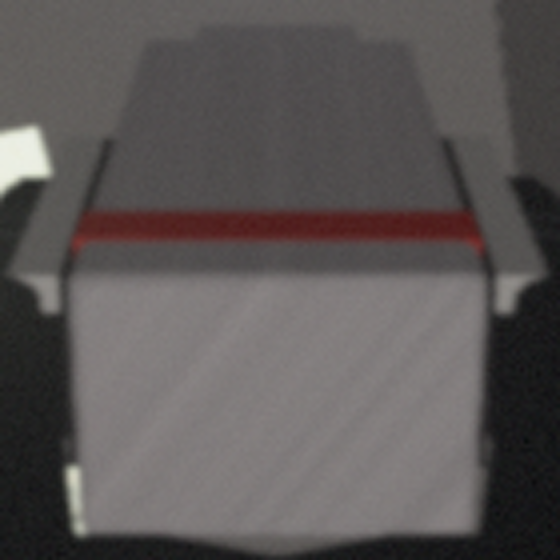

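```bash
python3 - <<'E'
from rig import env
from h import *
z=np.load("d_wrist.npz");cm=env.camera_model("wrist");p=z["position"]
for h in (.0427,.046,.039):
  P=np.array([onz(u,p[2]+h,cm,z)*1000 for u in[(208,264),(311.7,263.5),(310,328.5),(210,328.7)]])
  print(P.round(1)[:,:2].tolist(),(P.mean(0)-p*1000).round(1),np.linalg.norm(P[0]-P[1]).round(1),np.linalg.norm(P[1]-P[2]).round(1))
# shank lower edge/ body front bottom edge corners
for u in[(226,205.5),(293,205.5),(239,201),(279,201)]: print(u,np.round(onz(u,p[2]-.0273 if u[1]>203 else p[2]-.0513,cm,z)*1000-p*1000,1))
E
```

```text
[[449.5, 189.6], [451.4, 150.8], [422.2, 148.8], [420.4, 188.9]] [-1.3 -1.  42.7] 38.8 29.3
[[451.5, 189.0], [453.3, 151.6], [425.1, 149.6], [423.3, 188.4]] [ 1.1 -0.9 46. ] 37.5 28.3
[[447.4, 190.2], [449.3, 150.0], [419.0, 147.9], [417.2, 189.5]] [-4.  -1.2 39. ] 40.2 30.3
(226, 205.5) [ 11.2  19.6 -27.3]
(293, 205.5) [ 12.9 -20.6 -27.3]
(239, 201) [  6.4  13.2 -51.3]
(279, 201) [  7.6 -14.1 -51.3]
```

```bash
python3 -m pendant '[[[0.65,0.05,0],0,0.3],[[0.65,0.05,-0.6],0,0.3],[[0,0,-1],0,0.3],[[0,0,-1],0,0.3],[[0,0,-0.9],0,0.3],[[0,0,-0.3],0,0.3],[[0,0,0],0,0.3],[[0,0,0],0,0.3]]' 60
python3 look.py e_wrist;python3 look.py e_scene scene
python3 - <<'E'
import cv2
a=cv2.imread("pics/e_wrist.png");b=cv2.imread("pics/e_scene.png")
cv2.imwrite("pics/e1.png",cv2.resize(a[150:340,160:360],None,fx=3.5,fy=3,interpolation=cv2.INTER_CUBIC)[:600])
cv2.imwrite("pics/e2.png",cv2.resize(b[100:210,230:340],None,fx=5,fy=5,interpolation=cv2.INTER_CUBIC))
E
```

```text
time_s: 5.27
position: [0.4774, 0.1725, 0.0896]
tool_rot: [[-0.999, 0.001, 0.04], [-0.04, 0.0, -0.999], [-0.001, -1.0, -0.0]]
ft_force: [0.1, 0.6, -1.8]
grip_width: 0.0394
pos [0.4774 0.1725 0.0896] jaw -87.69 t 5.27 q [ 6.5 26.5 93.2 -0.  60.2 94.2] F [ 0.13  0.58 -1.82] w 0.039424612376520306
pos [0.4777 0.1727 0.0903] jaw -87.67 t 5.32 q [ 6.5 26.5 93.1 -0.  60.2 94.2] F [ 0.44  0.27 -2.62] w 0.039780712736696595
```

View pics/e1.png

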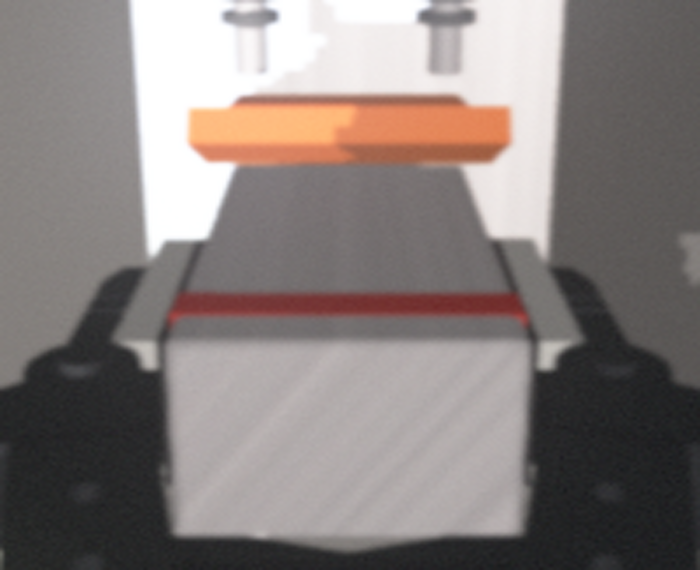

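View pics/e2.png

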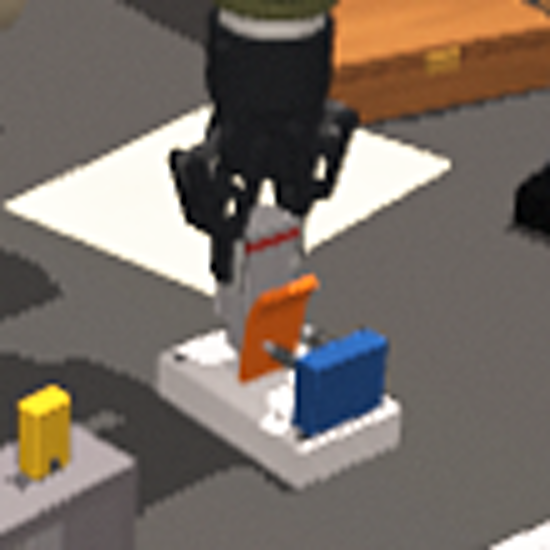

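```bash
python3 -m pendant '[[[-0.02,0.01,-0.2],0,0.3],[[0,0,-0.1],0,0.3],[[0,0,-0.07],0,0.3],[[0,0,0],0,0.3]]'; python3 -m pendant '[[[0,0,-0.07],0,0.3],[[0,0,0],0,0.3]]'; python3 -m pendant '[[[0,0,-0.07],0,0.3],[[0,0,0],0,0.3]]'
```

```text
time_s: 5.7
position: [0.4759, 0.1733, 0.0775]
tool_rot: [[-0.999, -0.0, 0.041], [-0.041, -0.0, -0.999], [0.0, -1.0, 0.0]]
ft_force: [-0.3, -0.7, -3.1]
grip_width: 0.0392
time_s: 5.87
position: [0.4763, 0.1731, 0.0756]
tool_rot: [[-0.999, 0.0, 0.041], [-0.041, -0.001, -0.999], [-0.0, -1.0, 0.001]]
ft_force: [0.9, -1.6, -4.7]
grip_width: 0.0396
time_s: 6.03
position: [0.4762, 0.173, 0.0733]
tool_rot: [[-0.999, 0.0, 0.041], [-0.041, -0.0, -0.999], [-0.0, -1.0, 0.0]]
ft_force: [0.6, -2.7, -4.3]
grip_width: 0.0391
```

```bash
python3 -m pendant '[[[0,0,-0.07],0,0.3],[[0,0,-0.07],0,0.3],[[0,0,0],0,0.3]]'; python3 -m pendant '[[[0,0,-0.07],0,0.3],[[0,0,-0.07],0,0.3],[[0,0,0],0,0.3]]'; python3 -m pendant '[[[0,0,-0.07],0,0.3],[[0,0,-0.07],0,0.3],[[0,0,0],0,0.3]]'
```

```text
time_s: 6.28
position: [0.476, 0.173, 0.0689]
tool_rot: [[-0.999, -0.0, 0.041], [-0.041, -0.0, -0.999], [0.0, -1.0, 0.0]]
ft_force: [1.7, -3.6, -5.2]
grip_width: 0.0394
time_s: 6.53
position: [0.4761, 0.173, 0.0647]
tool_rot: [[-0.999, -0.0, 0.041], [-0.041, -0.0, -0.999], [0.0, -1.0, 0.0]]
ft_force: [1.2, -5.2, -4.5]
grip_width: 0.0393
time_s: 6.78
position: [0.4761, 0.173, 0.0605]
tool_rot: [[-0.999, -0.0, 0.041], [-0.041, -0.0, -0.999], [0.0, -1.0, 0.0]]
ft_force: [0.8, -5.6, -5.2]
grip_width: 0.0393
```

```bash
python3 -m pendant '[[[0,-0.01,-0.07],0,0.3],[[0,0,-0.05],0,0.3],[[0,0,0],0,0.3]]'; python3 -m pendant '[[[0,0,-0.05],0,0.3],[[0,0,-0.05],0,0.3],[[0,0,0],0,0.3]]'; python3 -m pendant '[[[0,0,-0.05],0,0.3],[[0,0,0],0,0.3]]'
```

```text
time_s: 7.03
position: [0.476, 0.173, 0.0569]
tool_rot: [[-0.999, -0.0, 0.041], [-0.041, 0.0, -0.999], [0.0, -1.0, -0.0]]
ft_force: [0.6, -3.8, -5.3]
grip_width: 0.0394
time_s: 7.28
position: [0.4762, 0.173, 0.0553]
tool_rot: [[-0.999, 0.001, 0.041], [-0.041, -0.0, -0.999], [-0.001, -1.0, 0.0]]
ft_force: [-3.1, -4.0, 10.5]
grip_width: 0.0393
time_s: 7.45
position: [0.4763, 0.173, 0.0552]
tool_rot: [[-0.999, 0.002, 0.042], [-0.042, -0.0, -0.999], [-0.002, -1.0, 0.0]]
ft_force: [-8.2, -5.0, 27.1]
grip_width: 0.0397
```

```bash
python3 -m pendant '[[[0,0,0.05],0,0.3],[[0,0,0],0,0.8],[[0,0,0],0,0.8],[[0,0,0],0,0.8],[[0,0,0],0,0.8],[[0,0,0],0,0.8]]'; python3 -m pendant '[[[0,0,0.5],0,0.8],[[0,0,1],0,0.8],[[0,0,1],0,0.8],[[0,0,1],0,0.8],[[-0.6,0,1],0,0.8],[[-0.6,0,0.5],0,0.8],[[0,0,0],0,0.8]]'
python3 look.py f_wrist;python3 look.py f_scene scene
python3 - <<'E'
import cv2
a=cv2.imread("pics/f_wrist.png");b=cv2.imread("pics/f_scene.png")
cv2.imwrite("pics/f2.png",cv2.resize(b[130:210,240:340],None,fx=6,fy=6,interpolation=cv2.INTER_CUBIC))
E
```

```text
time_s: 7.95
position: [0.4761, 0.1731, 0.0541]
tool_rot: [[-0.999, -0.0, 0.041], [-0.041, 0.0, -0.999], [0.0, -1.0, -0.0]]
ft_force: [0.1, 0.1, -0.1]
grip_width: 0.0682
time_s: 8.53
position: [0.439, 0.1734, 0.2075]
tool_rot: [[-0.999, 0.005, 0.042], [-0.042, 0.001, -0.999], [-0.005, -1.0, -0.001]]
ft_force: [0.4, -0.5, 0.3]
grip_width: 0.068
pos [0.439  0.1734 0.2075] jaw -87.59 t 8.53 q [ 7.1 15.1 88.7  0.  75.9 94.7] F [ 0.44 -0.55  0.26] w 0.0679742753231842
pos [0.4397 0.1733 0.2057] jaw -87.61 t 8.58 q [ 7.1 15.3 88.7  0.  75.8 94.7] F [ 1.01  0.41 -0.44] w 0.06814533162007423
```

View pics/f_wrist.png

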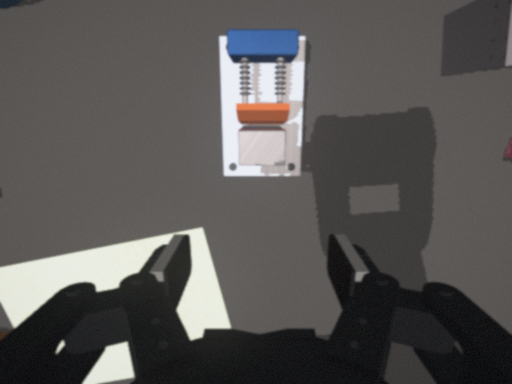

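View pics/f2.png

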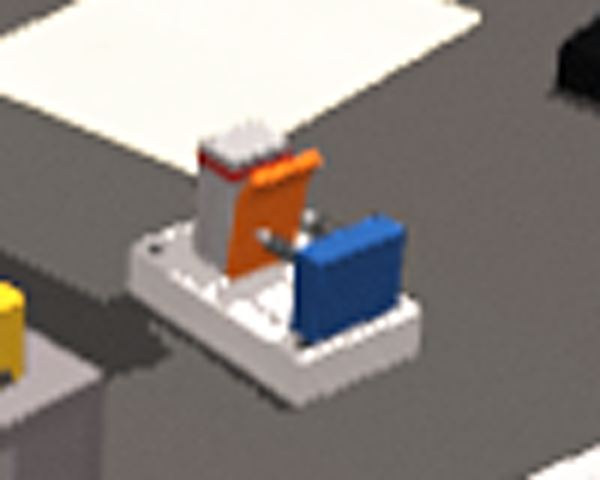

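The block sits flush with the plate top in both views: block top at wrist (262,145), orange plate at (262,112). Next, the gauge.

```bash
python3 -m pendant '[[[0,-0.4,0.2],0.97,0.8],[[0.2,-0.4,0.2],0.97,0.8],[[0.3,-0.4,0.2],0.97,0.7],[[0.25,-0.4,0.2],0.97,0.6],[[0.25,-0.4,0.2],0.97,0.5],[[0.25,-0.4,0.2],0.97,0.5],[[0.25,-0.4,0.2],0.97,0.5],[[0.25,-0.4,0.2],0.97,0.5],[[0.25,-0.4,0.2],0.97,0.5],[[0.25,-0.4,0.2],0.97,0.5],[[0.25,-0.4,0.2],0.97,0.5],[[0.25,-0.4,0.2],0.97,0.5]]'
python3 -m pendant '[[[0.25,-0.4,0],0.97,0.5],[[0.25,-0.4,0],0.97,0.5],[[0.25,-0.4,0],0.97,0.5],[[0.25,-0.4,0],0.97,0.5],[[0.25,-0.4,0],0.97,0.5],[[0.25,-0.4,0],0.97,0.5],[[0.25,-0.4,0],0.97,0.5],[[0.25,-0.4,0],0.97,0.5],[[0,-0.4,0],0,0.5],[[0,0,0],0,0.5],[[0,0,0],0,0.5]]'
python3 look.py g_wrist;python3 look.py g_top top
python3 - <<'E'
from rig import env
from h import *
z=np.load("f_wrist.npz");im=z["im"];cm=env.camera_model("wrist")
H,S,V=cv2.split(cv2.cvtColor(im,cv2.COLOR_RGB2HSV))
print(V[120:172:3,262],V[145,228:300:3],S[145,228:300:3])
E
```

```text
time_s: 9.63
position: [0.5234, 0.0281, 0.2748]
tool_rot: [[-0.488, -0.003, 0.873], [-0.873, 0.001, -0.488], [0.001, -1.0, -0.003]]
ft_force: [0.6, -0.7, -0.5]
grip_width: 0.0429
time_s: 10.55
position: [0.5825, -0.0794, 0.2753]
tool_rot: [[0.159, -0.002, 0.987], [-0.987, 0.001, 0.159], [-0.001, -1.0, -0.002]]
ft_force: [0.6, 1.4, 0.5]
grip_width: 0.0428
pos [ 0.5825 -0.0794  0.2753] jaw 9.16 t 10.55 q [-19.3  24.3  63.    0.   92.7 -28.5] F [0.58 1.41 0.51] w 0.042782238562415434
pos [ 0.5824 -0.0789  0.2757] jaw 9.23 t 10.6 q [-19.3  24.3  63.    0.   92.8 -28.5] F [-0.56 -0.01  0.15] w 0.04277004000456063
[145 125 106 117 210 214 212 215 214 213 212 210 210 210 206 181 188 186] [245 246 245 239 216 219 217 218 220 213 215 215 214 209 212 209 213 208
 210 180 189 191 186 215] [ 9 10 10 12  7  8  9  8  9  8  9 11 10  9  8 10 11  9 10 11 13 12 11  5]
```

View pics/g_wrist.png

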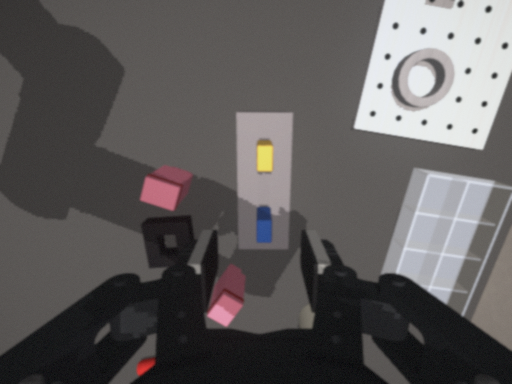

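View pics/g_top.png

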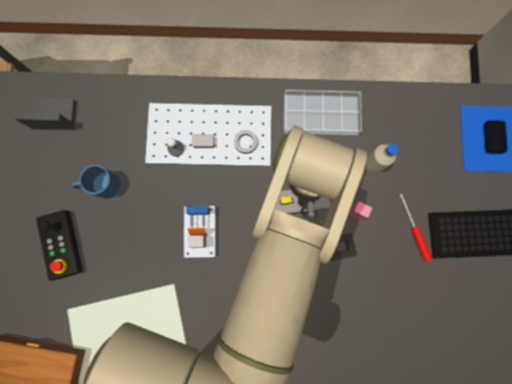

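The wrist view shows the yellow handle at (265,157) and the blue one at (264,225), with the rack square to the view at (264,180).

```bash
python3 - <<'E'
from rig import env
from h import *
z=np.load("g_wrist.npz");im=z["im"];cm=env.camera_model("wrist")
H,S,V=cv2.split(cv2.cvtColor(im,cv2.COLOR_RGB2HSV))
a=cv2.cvtColor(im,cv2.COLOR_RGB2BGR)
cv2.imwrite("pics/g1.png",cv2.resize(a[100:260,220:310],None,fx=5,fy=3.7,interpolation=cv2.INTER_CUBIC))
print("H",H[138:175:2,265],"V",V[138:175:2,265])
m=((H>20)&(H<36)&(S>150)&(V>180)).astype(np.uint8)
m[:120]=0;m[200:]=0
print(rect(m,.134,cm,z))
m=((H>105)&(H<130)&(S>150)&(V>90)).astype(np.uint8);m[:190]=0;m[250:]=0;m[:,:240]=0;m[:,290:]=0
print(rect(m,.134,cm,z))
m=np.zeros_like(V);m[100:260,225:300]=((V>110)&(S<70)|(S>150))[100:260,225:300]
print(rect(m,.09,cm,z))
E
```

```text
H [  3  18  20  21  25  28  28  28  28  28  28  28  27  27  27  27  24  15
 177] V [141 125 137 158 224 233 232 232 232 232 232 232 233 232 232 232 219 140
 153]
(((585.9302978515625, -45.67454528808594), (0.9467830657958984, 0.0), -170.81039428710938), 0.0, array([268.5, 145. ]))
(((596.0702514648438, -132.40333557128906), (12.395038604736328, 24.485530853271484), 9.128775596618652), 246.0, array([263.64516129, 229.98387097]))
(((587.094970703125, -76.45539855957031), (62.681602478027344, 121.29483795166016), 8.927755355834961), 5368.0, array([262.83055556, 168.54444444]))
```

View pics/g1.png

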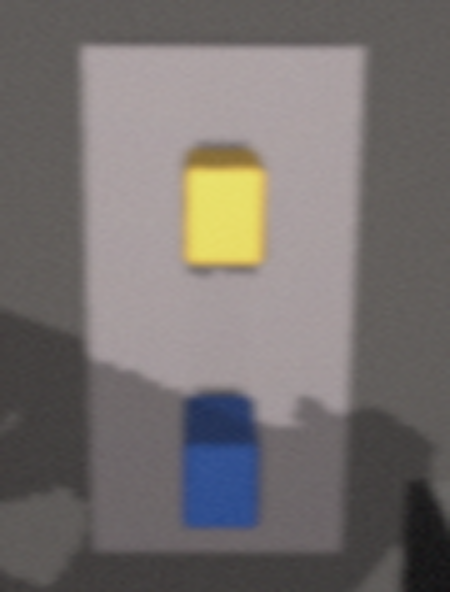

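```bash
python3 - <<'E'
from rig import env
from h import *
z=np.load("g_wrist.npz");im=z["im"];cm=env.camera_model("wrist")
H,S,V=cv2.split(cv2.cvtColor(im,cv2.COLOR_RGB2HSV))
m=((H>20)&(H<36)&(S>90)&(V>190)).astype(np.uint8);m[:120]=0;m[200:]=0
print(rect(m,.134,cm,z)); print(onz((265.1,158.1),.134,cm,z))
z=np.load("f_wrist.npz");im=z["im"]
# seated block top: columns/rows from edges
print(onz((262,145.5),.098,cm,z))
g=cv2.cvtColor(im,cv2.COLOR_RGB2BGR);cv2.imwrite("pics/f3.png",cv2.resize(g[90:180,215:310],None,fx=6,fy=6,interpolation=cv2.INTER_CUBIC))
E
```

```text
(((584.227783203125, -58.18814468383789), (14.514069557189941, 24.162267684936523), 9.18903636932373), 366.0, array([264.48684211, 157.57894737]))
[ 0.58481958 -0.05853632  0.134     ]
[0.47593777 0.17255963 0.098     ]
```

View pics/f3.png

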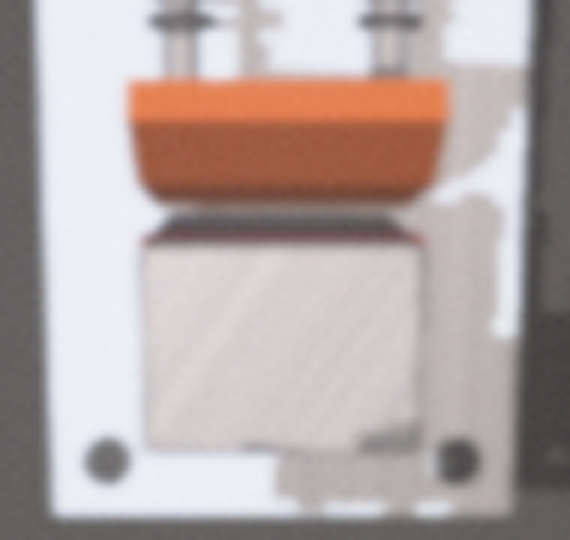

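```bash
python3 -m pendant '[[[0.06,0.7,-0.5],0,0.5],[[0,0,-1],0,0.5],[[0,0,-1],0,0.5],[[0,0,-1],0,0.5],[[0,0,-1],0,0.5],[[0,0,-0.8],0,0.5],[[0,0,-0.3],0,0.5],[[0,0,0],0,0.5],[[0,0,0],0,0.5]]' 40
python3 look.py h_wrist
```

```text
time_s: 11.4
position: [0.5849, -0.0578, 0.1094]
tool_rot: [[0.163, 0.001, 0.987], [-0.987, -0.0, 0.163], [0.001, -1.0, 0.001]]
ft_force: [0.3, -0.1, -0.1]
grip_width: 0.0429
pos [ 0.5849 -0.0578  0.1094] jaw 9.36 t 11.4 q [-17.2  31.8  78.7   0.   69.4 -26.5] F [ 0.26 -0.05 -0.06] w 0.04288675483910596
```

View pics/h_wrist.png

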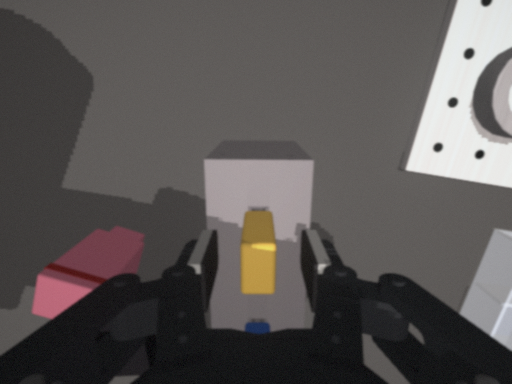

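```bash
python3 - <<'E'
from rig import env
from h import *
z=np.load("h_wrist.npz");cm=env.camera_model("wrist")
print(onz((258.5,268),.134,cm,z))
E
python3 -m pendant '[[[0,0,-0.3],0,0.5],[[0,0,0],0,0.5],[[0,0,0],0,0],[[0,0,0],0,0],[[0,0,0],0,0],[[0,0,0],0,0],[[0,0,0],0,0],[[0,0,0],0,0]]' 50
```

```text
[ 0.58461265 -0.05779112  0.134     ]
time_s: 12.12
position: [0.5846, -0.0581, 0.0998]
tool_rot: [[0.163, 0.001, 0.987], [-0.987, -0.0, 0.163], [0.0, -1.0, 0.001]]
ft_force: [-0.2, -0.4, 5.3]
grip_width: 0.0157
```

```bash
python3 -m pendant '[[[0,0,0.4],0,0],[[0,0,0.8],0,0],[[0,0,0.9],0,0],[[0,0,0.9],0,0],[[0,0,0.8],0,0],[[0,0,0],0,0],[[-0.2,0.5,0],-0.14,0],[[-0.38,0.9,0],-0.2,0],[[-0.38,0.9,0],-0.2,0],[[-0.38,0.9,0],-0.2,0],[[-0.38,0.9,0],-0.2,0],[[-0.38,0.9,0],-0.2,0]]'
python3 -m pendant '[[[-0.38,0.9,0],-0.2,0],[[-0.38,0.9,0],-0.04,0],[[-0.2,0.6,0],0,0],[[0,0.3,0],0,0],[[0,0,0],0,0],[[0,0,0],0,0]]'
python3 look.py i_wrist;python3 look.py i_scene scene
python3 - <<'E'
import cv2
b=cv2.imread("pics/i_scene.png")
cv2.imwrite("pics/i2.png",cv2.resize(b[80:220,230:350],None,fx=5,fy=4.2,interpolation=cv2.INTER_CUBIC))
E
```

```text
time_s: 13.12
position: [0.5203, 0.0931, 0.2123]
tool_rot: [[0.063, -0.002, 0.998], [-0.998, 0.0, 0.063], [-0.0, -1.0, -0.002]]
ft_force: [0.5, 0.4, -1.6]
grip_width: 0.0154
time_s: 13.62
position: [0.4929, 0.1725, 0.2128]
tool_rot: [[0.043, -0.001, 0.999], [-0.999, -0.0, 0.043], [0.0, -1.0, -0.001]]
ft_force: [0.7, -0.7, -0.6]
grip_width: 0.0152
pos [0.4929 0.1725 0.2128] jaw 2.48 t 13.62 q [ 6.3 19.9 80.5 -0.  79.6  3.8] F [ 0.72 -0.71 -0.6 ] w 0.015220914456478133
pos [0.4931 0.1721 0.2129] jaw 2.43 t 13.67 q [ 6.3 19.9 80.5 -0.  79.6  3.8] F [-0.96 -0.23 -1.55] w 0.015432339766135969
```

View pics/i_wrist.png

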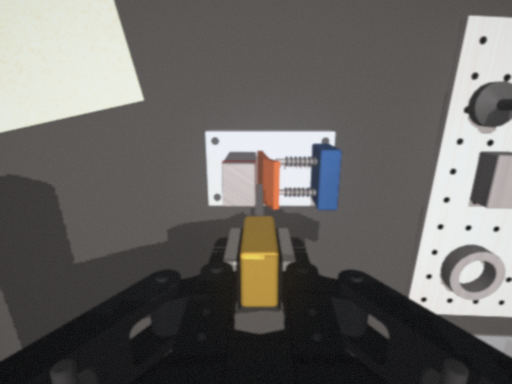

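View pics/i2.png

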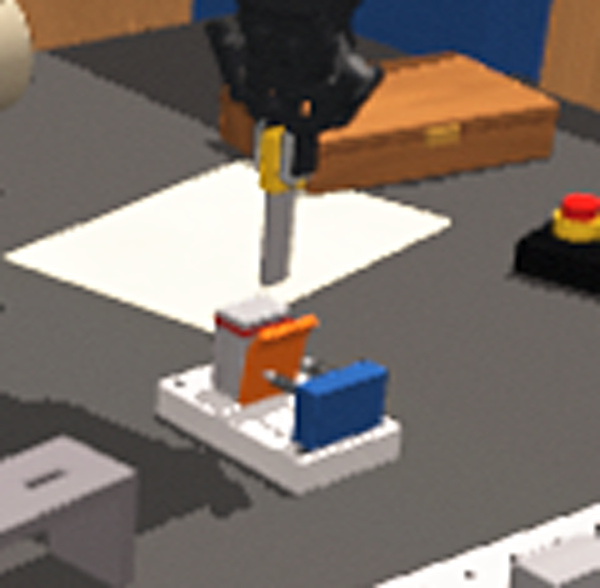

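The wrist view shows the blade hanging below the handle at (259,190). The seated block is at left, top (240,182), and the orange plate is at right (270,180).

```bash
python3 - <<'E'
from rig import env
from h import *
z=np.load("i_wrist.npz");im=z["im"];cm=env.camera_model("wrist")
g=cv2.cvtColor(im,cv2.COLOR_RGB2BGR);cv2.imwrite("pics/i3.png",cv2.resize(g[140:225,205:305],None,fx=7,fy=7,interpolation=cv2.INTER_CUBIC))
E
```

```text
(no output)
```

View pics/i3.png

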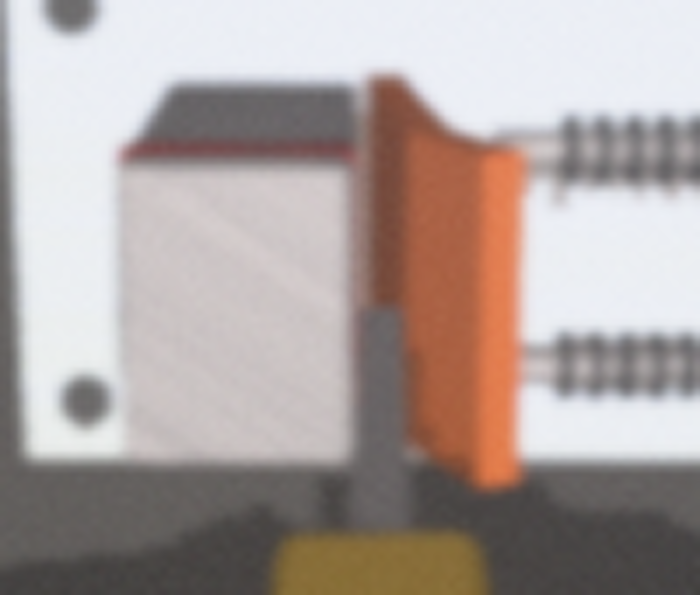

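```bash
python3 - <<'E'
from rig import env
from h import *
z=np.load("i_wrist.npz");cm=env.camera_model("wrist")
c,s=np.cos(np.radians(2.45)),np.sin(np.radians(2.45))
def f(n,uv,h):
    P=onz((uv[0]/7+205,uv[1]/7+140),h,cm,z)*1000
    print(n,P.round(1),"fix x",round(P[0]*c+P[1]*s,1),"fix y",round(-P[0]*s+P[1]*c,1))
f("tip",(382,308),.125);f("tipL",(360,312),.125);f("tipR",(405,312),.125)
f("block R far",(354,160),.098);f("block R near",(350,462),.098);f("blockL far",(121,160),.098);f("blockL near",(126,462),.098)
f("plate far",(481,150),.098);f("plate near",(474,490),.098)
p=z["position"]*1000;print("tcp",p[0]*c+p[1]*s,-p[0]*s+p[1]*c)
E
```

```text
tip [493.  181.2 125. ] fix x 500.3 fix y 159.9
tipL [490.6 180.6 125. ] fix x 497.8 fix y 159.4
tipR [495.7 180.8 125. ] fix x 503.0 fix y 159.5
block R far [489.1 192.9  98. ] fix x 496.9 fix y 171.8
block R near [490.1 153.1  98. ] fix x 496.2 fix y 132.0
blockL far [460.  191.6  98. ] fix x 467.8 fix y 171.8
blockL near [461.  151.8  98. ] fix x 467.1 fix y 132.0
plate far [504.8 194.8  98. ] fix x 512.7 fix y 173.1
plate near [506.5 149.9  98. ] fix x 512.4 fix y 128.1
tcp 499.85207310826365 151.3116770335227
```

```bash
python3 -m pendant '[[[0.03,0.02,-0.3],0,0],[[0,0.02,-0.4],0,0],[[0,0,-0.4],0,0],[[0,0,-0.3],0,0],[[0,0,0],0,0],[[0,0,0],0,0]]'
python3 look.py j_wrist
python3 - <<'E'
from h import *
z=np.load("j_wrist.npz");g=cv2.cvtColor(z["im"],cv2.COLOR_RGB2BGR);cv2.imwrite("pics/j3.png",cv2.resize(g[130:230,200:330],None,fx=6,fy=6,interpolation=cv2.INTER_CUBIC))
E
```

```text
time_s: 14.22
position: [0.4936, 0.1738, 0.1709]
tool_rot: [[0.042, -0.001, 0.999], [-0.999, -0.0, 0.042], [0.0, -1.0, -0.001]]
ft_force: [0.3, -0.6, -0.7]
grip_width: 0.0156
pos [0.4936 0.1738 0.1709] jaw 2.42 t 14.22 q [ 6.4 22.2 84.3 -0.  73.5  4. ] F [ 0.3  -0.65 -0.73] w 0.015573320689379356
```

View pics/j3.png

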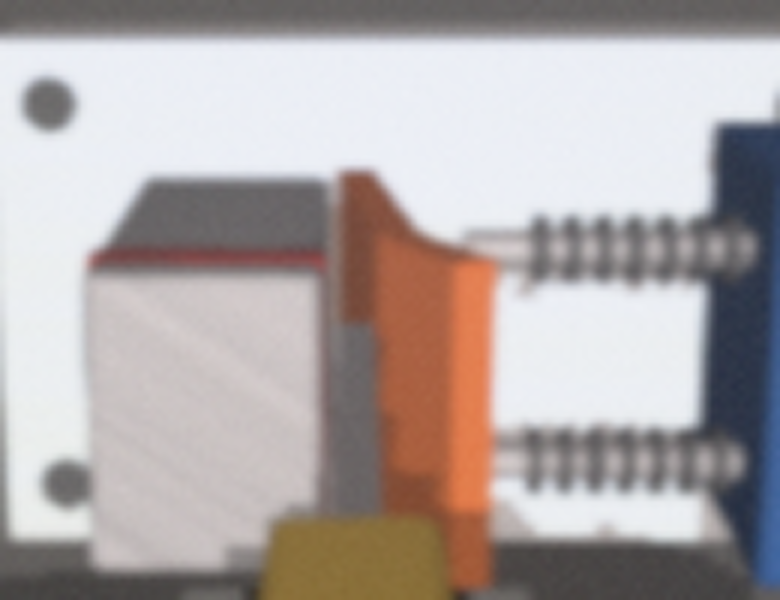

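```bash
python3 -m pendant '[[[0,0,-0.15],0,0],[[0,0,-0.15],0,0],[[0,0,-0.1],0,0],[[0,0,0],0,0],[[0,0,0],0,0],[[0,0,0],0,0]]'|egrep 'pos|ft'; for i in 1 2; do python3 -m pendant '[[[0,0,0],0,0]]'|egrep 'ft'; done
python3 -m pendant '[[[0,0,-0.07],0,0],[[0,0,0],0,0],[[0,0,0],0,0]]'|egrep 'pos|ft'
python3 -m pendant '[[[0,0,-0.07],0,0],[[0,0,0],0,0],[[0,0,0],0,0]]'|egrep 'pos|ft'
```

```text
position: [0.4936, 0.1742, 0.1594]
ft_force: [-0.2, -0.1, -1.2]
ft_force: [-0.3, -0.0, -0.5]
ft_force: [-0.4, -0.3, -1.0]
position: [0.4934, 0.1742, 0.1571]
ft_force: [0.9, -0.4, -1.9]
position: [0.4934, 0.1742, 0.155]
ft_force: [-0.3, 0.6, -1.2]
```

```bash
for k in 1; do python3 -m pendant '[[[0,0,-0.07],0,0],[[0,0,0],0,0],[[0,0,0],0,0]]'|egrep 'pos|ft'
python3 -m pendant '[[[0,0,-0.07],0,0],[[0,0,0],0,0],[[0,0,0],0,0]]'|egrep 'pos|ft'
python3 -m pendant '[[[0,0,-0.07],0,0],[[0,0,0],0,0],[[0,0,0],0,0]]'|egrep 'pos|ft';done
```

```text
position: [0.4934, 0.1742, 0.1529]
ft_force: [-0.5, -0.1, 0.1]
position: [0.4934, 0.1741, 0.1508]
ft_force: [-0.4, -0.3, -0.3]
position: [0.4934, 0.1742, 0.1487]
ft_force: [-0.5, -0.5, -1.3]
```

```bash
python3 -m pendant '[[[0,0,-0.07],0,0],[[0,0,0],0,0]]'|egrep 'pos|ft'
for i in 1 2 3; do python3 -m pendant '[[[0,0,0],0,0]]'|egrep 'ft'; done
python3 -m pendant '[[[0,0,-0.07],0,0],[[0,0,0],0,0]]'|egrep 'pos|ft'
for i in 1 2 3; do python3 -m pendant '[[[0,0,0],0,0]]'|egrep 'ft'; done
```

```text
position: [0.4934, 0.1742, 0.1464]
ft_force: [-0.7, -0.3, -0.8]
ft_force: [-1.6, -0.2, -1.7]
ft_force: [-0.5, -0.9, -1.2]
ft_force: [0.0, -0.5, -1.3]
position: [0.4936, 0.1742, 0.1446]
ft_force: [-1.3, 0.9, 2.0]
ft_force: [0.2, 0.3, -0.3]
ft_force: [-1.3, 0.4, 0.5]
ft_force: [-0.8, 0.2, 0.0]
```

```bash
python3 -m pendant '[[[0,0,-0.07],0,0],[[0,0,0],0,0]]'|egrep 'pos|ft'
for i in 1 2; do python3 -m pendant '[[[0,0,0],0,0]]'|egrep 'ft'; done
python3 -m pendant '[[[0,0,-0.07],0,0],[[0,0,0],0,0]]'|egrep 'pos|ft'
for i in 1 2; do python3 -m pendant '[[[0,0,0],0,0]]'|egrep 'ft'; done
python3 look.py k_wrist; python3 - <<'E'
from h import *
z=np.load("k_wrist.npz");g=cv2.cvtColor(z["im"],cv2.COLOR_RGB2BGR);cv2.imwrite("pics/k3.png",cv2.resize(g[130:280,190:360],None,fx=4.5,fy=4,interpolation=cv2.INTER_CUBIC))
E
```

```text
position: [0.4936, 0.1742, 0.1425]
ft_force: [-1.2, 0.4, 2.3]
ft_force: [-0.4, 0.1, 1.3]
ft_force: [-1.4, -0.7, 1.3]
position: [0.4935, 0.1742, 0.1403]
ft_force: [-0.2, 0.0, 1.8]
ft_force: [-0.1, -0.2, 1.5]
ft_force: [-0.6, -0.6, 1.2]
pos [0.4935 0.1742 0.1404] jaw 2.46 t 17.68 q [ 6.5 24.2 86.9  0.  68.9  4. ] F [-0.64 -0.57  1.24] w 0.015366614383888831
```

View pics/k3.png

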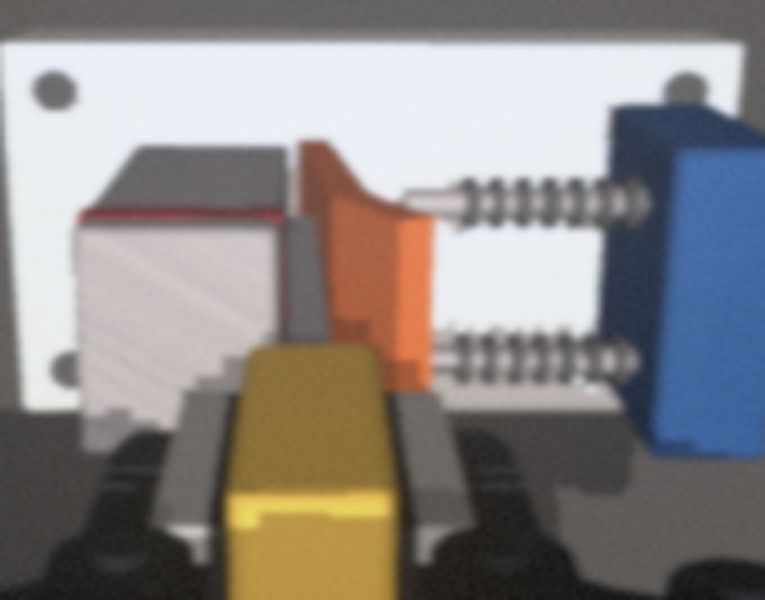

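```bash
python3 -m pendant '[[[0,0,-0.07],0,0],[[0,0,0],0,0]]'|egrep 'pos|ft'
for i in 1 2; do python3 -m pendant '[[[0,0,0],0,0]]'|egrep 'ft'; done
python3 -m pendant '[[[0,0,-0.07],0,0],[[0,0,0],0,0]]'|egrep 'pos|ft'
for i in 1 2; do python3 -m pendant '[[[0,0,0],0,0]]'|egrep 'ft'; done
python3 -m pendant '[[[0,0,-0.07],0,0],[[0,0,0],0,0]]'|egrep 'pos|ft'
for i in 1 2; do python3 -m pendant '[[[0,0,0],0,0]]'|egrep 'ft'; done
python3 look.py l_wrist;python3 look.py l_scene scene; python3 - <<'E'
from h import *
z=np.load("l_wrist.npz");g=cv2.cvtColor(z["im"],cv2.COLOR_RGB2BGR);cv2.imwrite("pics/l3.png",cv2.resize(g[130:280,190:360],None,fx=4.5,fy=4,interpolation=cv2.INTER_CUBIC))
b=cv2.imread("pics/l_scene.png")
cv2.imwrite("pics/l2.png",cv2.resize(b[80:220,230:350],None,fx=5,fy=4.2,interpolation=cv2.INTER_CUBIC))
E
```

```text
position: [0.4935, 0.1742, 0.1381]
ft_force: [-0.2, -0.2, 2.0]
ft_force: [-0.7, 0.3, 1.9]
ft_force: [0.9, 0.1, 1.4]
position: [0.4935, 0.1742, 0.136]
ft_force: [-0.4, 0.5, 2.5]
ft_force: [-0.6, 0.0, 1.0]
ft_force: [-0.4, 0.0, 1.4]
position: [0.4936, 0.1742, 0.134]
ft_force: [-0.8, 0.8, 3.2]
ft_force: [-0.4, 0.5, 3.8]
ft_force: [-0.8, 0.3, 2.7]
pos [0.4935 0.1742 0.134 ] jaw 2.46 t 18.73 q [ 6.5 24.6 87.4  0.  68.   4. ] F [-0.82  0.32  2.65] w 0.015207276412613439
pos [0.4935 0.1742 0.1341] jaw 2.46 t 18.78 q [ 6.5 24.6 87.4  0.  68.   4. ] F [-0.84  0.3   2.96] w 0.015502697051049065
```

View pics/l3.png

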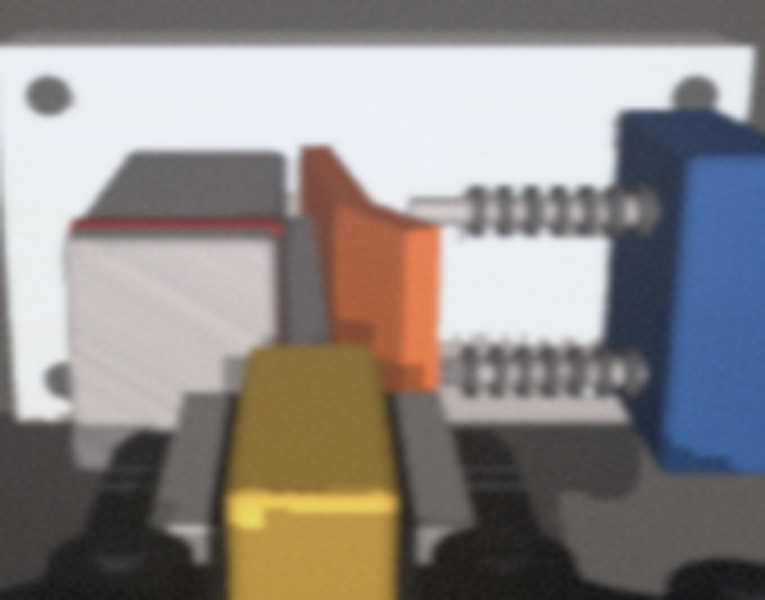

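View pics/l2.png

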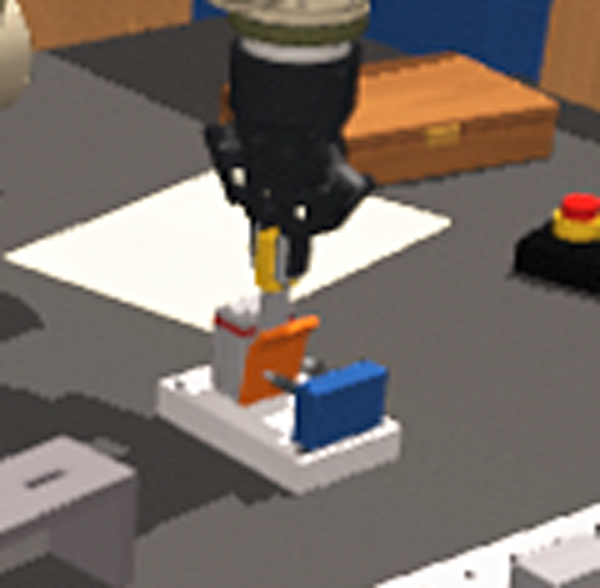

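```bash
python3 - <<'E'
from rig import env
from h import *
cm=env.camera_model("wrist")
c,s=np.cos(np.radians(2.45)),np.sin(np.radians(2.45))
# edge profile: block right edge and plate edges along rows, subpixel gradients
for n,rows in (("i_wrist",range(164,180)),("j_wrist",range(176,200)),("k_wrist",range(186,208)),("l_wrist",range(190,212))):
    z=np.load(n+".npz");im=z["im"].astype(float)
    H,S,V=cv2.split(cv2.cvtColor(z["im"],cv2.COLOR_RGB2HSV))
    bx=[];pr=[];pm=[];bl=[]
    for r in rows:
        o=im[r,:,0]-im[r,:,2]; o=cv2.GaussianBlur(o[None],(1,1),0)[0]
        # orange: right edge = strongest drop in (R-B) right of the last orange pixel
        idx=np.where(o[225:310]>60)[0]+225
        if len(idx)==0: continue
        e=idx.max();k=e+ (o[e]-40)/(o[e]-o[e+1]+1e-6) if o[e]>o[e+1] else e
        xr=onz((k,r),.098,cm,z)*1000
        # gap-side top edge: strongest rise in R inside orange
        g=np.diff(im[r,:,0]);seg=np.arange(e-12,e-1);m=seg[np.argmax(g[seg])]
        w=np.clip(g[m-1:m+2],0,None);ms=(w*np.arange(m-1,m+2)).sum()/w.sum()+.5
        xm=onz((ms,r),.098,cm,z)*1000
        # block left edge
        g=np.diff(im[r,195:225,2]); 
        # block right: last V>~185 px before drop left of orange
        gg=np.diff(im[r,:,1]);seg=np.arange(idx.min()-14,idx.min()+1);q=seg[np.argmin(gg[seg])]
        w=np.clip(-gg[q-1:q+2],0,None);qs=(w*np.arange(q-1,q+2)).sum()/w.sum()+.5
        xb=onz((qs,r),.098,cm,z)*1000
        F=lambda P:P[0]*c+P[1]*s
        bx.append(F(xb));pr.append(F(xr));pm.append(F(xm))
    print(n,"block R",np.median(bx).round(2),"plate gap edge",np.median(pm).round(2),"plate outer",np.median(pr).round(2),"sd",np.std(bx).round(2),np.std(pm).round(2),np.std(pr).round(2))
E
```

```text
i_wrist block R 495.78 plate gap edge 512.55 plate outer 517.9 sd 0.69 0.05 0.21
j_wrist block R 495.75 plate gap edge 512.55 plate outer 517.79 sd 0.03 0.16 0.11
k_wrist block R 495.14 plate gap edge 512.92 plate outer 518.03 sd 0.16 0.15 0.07
l_wrist block R 495.22 plate gap edge 513.36 plate outer 518.56 sd 0.01 0.05 0.07
```

```bash
python3 look.py m_wrist; python3 - <<'E'
from rig import env
from h import *
cm=env.camera_model("wrist")
c,s=np.cos(np.radians(2.45)),np.sin(np.radians(2.45))
F=lambda P:P[0]*c+P[1]*s
for n,(u,v) in (("j_wrist",(208,147)),("k_wrist",(202,152)),("l_wrist",(200.7,153.7)),("m_wrist",(200.7,153.7))):
    z=np.load(n+".npz");g=cv2.cvtColor(z["im"],cv2.COLOR_RGB2GRAY).astype(float)
    u,v=int(u),int(v);w=g[v-8:v+9,u-8:u+9] if u>=8 else None
    m=np.clip(225-w,0,None);m[w>215]=0
    yy,xx=np.mgrid[v-8:v+9,u-8:u+9]
    # keep only central blob
    _,lab=cv2.connectedComponents((m>0).astype(np.uint8));m=m*(lab==lab[8,8])
    ctr=((m*xx).sum()/m.sum(),(m*yy).sum()/m.sum())
    P=onz(ctr,.028,cm,z)*1000
    # block left edge
    L=[]
    r0={"j":176,"k":186,"l":190,"m":190}[n[0]]
    for r in range(r0,r0+14):
        d=np.diff(g[r,:]);seg=np.arange(196,222);
        k=seg[np.argmax(np.abs(d[seg]))];ww=np.abs(d[k-1:k+2]);L.append(F(onz(((ww*np.arange(k-1,k+2)).sum()/ww.sum()+.5,r),.098,cm,z)*1000))
    print(n,np.round(ctr,2),"hole fix x",F(P).round(2),"blockL",np.median(L).round(2),np.std(L).round(2))
E
```

```text
pos [0.4935 0.1741 0.134 ] jaw 2.46 t 18.83 q [ 6.5 24.6 87.4 -0.  68.   4. ] F [-0.64  0.49  2.3 ] w 0.01567030323914298
j_wrist [207.64 146.93] hole fix x 451.53 blockL 455.71 0.13
k_wrist [201.73 152.3 ] hole fix x 451.46 blockL 465.86 0.28
l_wrist [200.37 153.5 ] hole fix x 451.5 blockL 465.76 0.14
m_wrist [200.37 153.5 ] hole fix x 451.48 blockL 465.74 0.17
```

The fixture hole is steady to 0.05 mm between pictures, and the plate has gone back about 0.8 mm. I need about 0.6 mm more, so roughly 5 mm deeper.

```bash
python3 -m pendant '[[[0,0,-0.08],0,0],[[0,0,0],0,0],[[0,0,0],0,0]]'|egrep 'pos|ft'
python3 -m pendant '[[[0,0,-0.08],0,0],[[0,0,0],0,0],[[0,0,0],0,0]]'|egrep 'pos|ft'
for i in 1 2 3; do python3 -m pendant '[[[0,0,0],0,0],[[0,0,0],0,0]]'|egrep 'ft'; done
python3 look.py n_wrist; python3 - <<'E'
from rig import env
from h import *
cm=env.camera_model("wrist")
c,s=np.cos(np.radians(2.45)),np.sin(np.radians(2.45));F=lambda P:P[0]*c+P[1]*s
for n,r0 in (("j_wrist",176),("l_wrist",190),("n_wrist",195)):
    z=np.load(n+".npz");im=z["im"].astype(float);pr=[];pm=[]
    for r in range(r0,r0+16):
        o=im[r,:,0]-im[r,:,2];idx=np.where(o[225:310]>60)[0]+225;e=idx.max()
        k=e+(o[e]-40)/(o[e]-o[e+1]);pr.append(F(onz((k,r),.098,cm,z)*1000))
        g=np.diff(im[r,:,0]);seg=np.arange(e-12,e-1);m=seg[np.argmax(g[seg])];w=np.clip(g[m-1:m+2],0,None)
        pm.append(F(onz(((w*np.arange(m-1,m+2)).sum()/w.sum()+.5,r),.098,cm,z)*1000))
    print(n,np.median(pm).round(2),np.median(pr).round(2),np.std(pm).round(2),np.std(pr).round(2))
g=cv2.cvtColor(z["im"],cv2.COLOR_RGB2BGR);cv2.imwrite("pics/n3.png",cv2.resize(g[130:330,160:370],None,fx=3.5,fy=3,interpolation=cv2.INTER_CUBIC))
E
```

```text
position: [0.4935, 0.1742, 0.1317]
ft_force: [-0.8, 0.0, 3.9]
position: [0.4936, 0.1742, 0.1294]
ft_force: [-0.7, 0.4, 3.9]
ft_force: [-0.8, 0.0, 4.5]
ft_force: [0.4, 0.5, 4.1]
ft_force: [-0.7, -0.2, 4.4]
pos [0.4935 0.1742 0.1294] jaw 2.46 t 19.88 q [ 6.5 24.9 87.8 -0.  67.3  4. ] F [-0.74 -0.22  4.44] w 0.015450145781589618
j_wrist 512.69 517.8 0.15 0.12
l_wrist 513.33 518.54 0.05 0.07
n_wrist 513.83 518.98 0.04 0.05
```

View pics/n3.png

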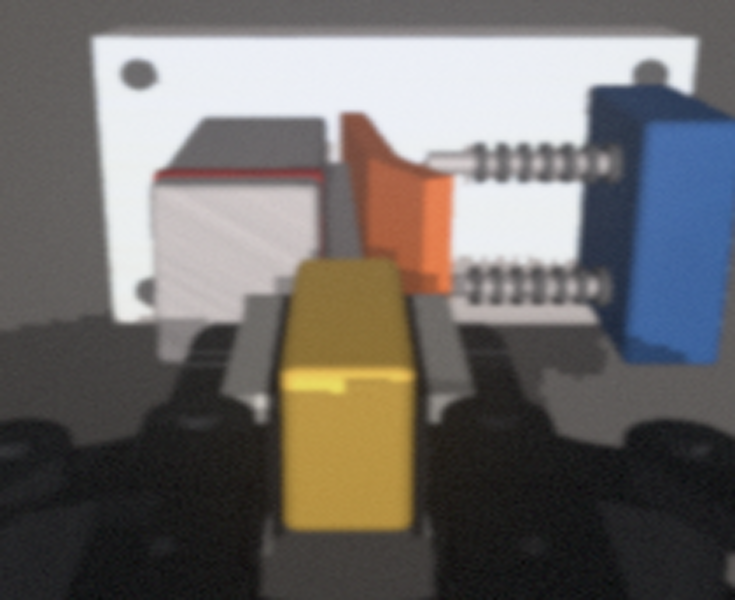

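```bash
python3 - <<'E'
from rig import env
print(env.close_job()); o=env.observe(); print(o["time_s"],o["position"],o["ft_force"],o["grip_width"])
E
```

```text
the job is handed in; nothing more can be done
None
the job is handed in; nothing more can be done
```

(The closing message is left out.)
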